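# Lay up the jelly and tartlet station trays

## Task

Make up the two station kits from the tools in the middle of the table: the tray whose mould has fifteen small cavities is for jellies and gets the white measuring beaker, the sugar dredger and the palette knife; the tray whose mould has eight large cavities is for tartlets and gets the largest of the three round cutters and the wooden tamper. Put everything on the bare floor of its tray beside the mould, the standing pieces upright as they stand now, on the floor and not on another piece, and the knife flat and parallel to the mould's long side. The dredger is full, so do not tip it over, and leave the two smaller cutters where they are.

Things in the scene. Friction and masses are not known exactly. Their poses are not given: they have to be found in the camera images.
- tray_jelly: Aluminium baking tray, 310 (x) x 240 (y) mm, fixed; floor 3 mm thick, walls 3 mm thick, 18 mm high. Origin: centre of its underside, z up. On its far end a brick-red mould with fifteen small round cavities (28 mm across, 3 by 5), 105 x 210 mm, covers x = 42 to 147 mm, its top at z = 21 mm. Bare floor: x = -152 to 42, y = -117 to 117 mm. May stand left or right.
- tray_tart: Aluminium baking tray, 310 (x) x 240 (y) mm, fixed; floor 3 mm thick, walls 3 mm thick, 18 mm high. Origin: centre of its underside, z up. On its far end a brick-red mould with eight large round cavities (44 mm across, 2 by 4), 105 x 210 mm, covers x = 42 to 147 mm, its top at z = 21 mm. Bare floor: x = -152 to 42, y = -117 to 117 mm. May stand left or right.
- beaker_mid (a point): White plastic measuring beaker, open at the top, standing upright: 72 mm high, 57 mm across at the rim, 49 mm at the foot, with a small pouring lip (2 mm proud) on its +x side at the rim. 60 g. The point is on its axis, 36 mm above its underside; z up.
- dredger_mid (a point): Steel sugar dredger standing upright: a plain cylinder 60 mm across with straight sides up to 66 mm, then a domed lid with small holes, 85 mm high in all. About 220 g, full. The point is on its axis, 42.5 mm above its underside; z up.
- knife_grip (a point): Palette knife lying flat: black handle 105 mm long, 22 wide, 20 high; thin steel blade 22 mm wide, 2 mm thick, at half that height; 205 mm in all. The point is in mid-handle, 10 mm above the underside; x points to the blade's tip, z up. The butt is 55 mm behind the point, the handle's front 50 mm ahead, the balance point about 30 mm ahead, the tip 150 mm ahead. 80 g.
- cutter_large_mid (a point): Largest of three round steel pastry cutters: a plain upright ring open at both ends, 62 mm across (64 mm over the rolled rim at the very top), 40 mm high, wall 2.5 mm. 60 g. The point is on its axis, 20 mm above its underside; z up.
- tamper_mid (a point): Pale wooden pastry tamper standing on its broad end, 110 mm high: foot 46 mm across and 22 mm high, a waist 23 mm across from about 36 to 66 mm, then from 78 to 110 mm a straight upper end 33 mm across. 90 g. The point is on its axis, 55 mm above its underside; z up.
- cutter_medium_mid (a point): Round steel pastry cutter of the same kind, 47 mm across, 40 mm high: a bystander. The point is on its axis, 20 mm above its underside.
- cutter_small_mid (a point): Round steel pastry cutter of the same kind, 34 mm across, 40 mm high: a bystander. The point is on its axis, 20 mm above its underside.

How it is judged:
By the outcome, as a careful person would: the job done as asked, in the order asked, and still so for the second after the job is handed in, with the robot touching nothing.
It also fails if it takes over 115 s, if anything falls off the work surface, if the arm or the gripper's body presses on something with over 40 N, if the wrist force passes 120 N, or if a joint passes its speed limit or range.

## Robot

A 7-joint arm with a two-finger parallel gripper is mounted at the origin on the work surface. World frame = base frame: x ahead of the robot, y to its left, z up, the work surface at z = 0. Lengths are in m, angles in rad, forces in N, time in s.
With the tool pointing down it reaches from about 0.4 to 0.9 m from the base axis. Payload 5.5 kg.
Tool frame: the origin (TCP) lies at the very end of the fingers, on their centre line; the grasp point (between the pads) lies 19 mm behind it; z points along the fingers, y is the line along which they close (so a half turn about z gives the same grasp; the last joint's range is limited). The gripper opens to 92 mm and grips with 3 to 60 N. Pads are 19 mm wide; open, the fingers measure 130 mm over their backs; the gripper's body (75 mm by 190 mm) begins 47 mm behind the grasp point.
Start: joints at [-0.99, 0.501, -0.427, 1.55, 0.221, 1.138, -0.21], TCP at [0.203, 0.617, 0.227] pointing down, gripper open.
Joint ranges: [-2.88, 2.88], [-0.31, 2.03], [-1.54, 1.56], [0.2, 2.42], [-1.41, 4.55], [0.19, 2.02], [-2.57, 2.57]. Speed limits (rad/s): [2.57, 2.57, 3.14, 3.14, 3.14, 3.14, 3.14].

## Interface

Orientations are given as [roll, pitch, yaw] about the fixed x, y, z axes, in that order (R = Rz(yaw) Ry(pitch) Rx(roll)).
In Python, from cell import bot, vision, sign_off gives the robot as it stands. The module is installed in compiled form; this text tells all that it offers.
- The arm moves only by the tool jog_arm, never from a script. Its arguments are lists of equal length, an entry for each row: "dp": the shift along the world's x, y, z in units of 40 mm (1.0 is 40 mm), a list of three; "rotation": the turn, a rotation vector about the world's x, y, z in units of 8 degrees (1.0 is 8 degrees), a list of three; "gripper": the closure, from 0 (fully open) to 1 (shut). In form: {"dp": [[dx, dy, dz], ...], "rotation": [[ax, ay, az], ...], "gripper": [gripper, ...]}. A call has 1 to 8 rows; each row is the pose to reach, as a shift and turn from the pose commanded when the call began; what a row does not reach only later rows make up. A row lasts 1/10 s, in which the tool goes at most 50 mm and 8.59 degrees, less where a joint would pass 70% of its speed; a pose out of reach is approached as far as the arm can. A call with a gripper value outside its range is refused whole. The fingers move at their own pace and stop on an object; the grip force is fixed at half the most. Time passes only in rows, so rows that repeat a pose let the fingers close. It gives the time, the measured TCP pose, the force, the opening and the grip force at its end, in the units of the state.
- bot.get_obs(): the state, without advancing time (a new reading comes with each control period).
- vision.get_image(name): name is "scene" or "top" or "wrist"; returns (picture, depth): 420x560x3 uint8, red, green, blue; 420x560 float32, m along the optical axis (not along the pixel's ray), 0 where there is no reading.
- vision.camera_model(name): a dict with "fovy" (degrees; the focal length in pixels is half the picture's height over the tangent of half this angle, whatever the lens; pixels are square), "cx", "cy" (the principal point, pixels), "R" (3x3) and "t" (3): a world point X has camera coordinates R X + t; the wrist camera has in their place "T_tool_cam" (4x4, takes a point from camera to tool coordinates, whose origin is the TCP and whose axes are the flange's). Camera axes: x right, y down, z forward; pixel columns grow to the right and rows downward; lengths in m; the calibration is good to about 2 mm. A picture is of the moment at which its call begins: read the wrist's pose just before it. camera_model takes no time and is no camera call.
- sign_off(): hands the job in; it is judged then, once.
The state is a dict: "time_s": time; "joints": joint angles; "qvel": joint speeds; "joint_efforts": joint torques, N m; "tcp_pos": TCP position; "tcp_rot": TCP orientation; "contact_force": force on the tool from outside, world axes, zero at the start; "ft_torque": the same for the moment, N m; "opening": finger opening in m; "finger_force": force on a finger pad.
Only numpy, scipy, OpenCV 4.12 (cv2) and the standard library are available. Lean on these libraries where they do the work, as an engineer would, in place of code of your own. Each camera call takes 0.05 s, during which the arm holds its last target. There are 200 camera calls.

## Working session

There is one attempt and no reset: what is moved stays moved. The work goes in short steps, Python scripts to look and compute and a tool call to move; the robot and the scene stay as the last step left them, time stands still between calls to the robot, and variables do not carry over. Pictures are saved under pics/ and viewed, at most 14 in all, crops included, and the job is handed in when it is done.

Besides the shell and the picture viewer there is one more tool, called after "Request:" by a JSON object that holds its "name" and its "arguments", one argument or row to a line. jog_arm: Moves the arm, as the interface text tells. Its arguments: {"type":"object","properties":{"dp":{"type":"array"},"rotation":{"type":"array"},"gripper":{"type":"array"}},"required":["dp","rotation","gripper"]}

```bash
ls; mkdir -p pics
python3 - <<'E'
from cell import bot,vision
import cv2,numpy as np
o=bot.get_obs();print({k:np.round(v,3) for k,v in o.items()})
for n in("scene","top"):
    im,d=vision.get_image(n);np.savez(f"pics/{n}.npz",im=im,d=d)
    cv2.imwrite(f"pics/{n}0.png",im[:,:,::-1])
    print(n,vision.camera_model(n),d.min(),d.max())
print(vision.camera_model("wrist"))
E
```

```text
pics
{'time_s': np.float64(0.0), 'joints': array([-0.99 ,  0.502, -0.427,  1.551,  0.221,  1.138, -0.21 ]), 'qvel': array([ 0.001,  0.   , -0.   , -0.   , -0.   , -0.002, -0.001]), 'joint_efforts': array([-1.0000e-03, -5.6659e+01, -5.8160e+00, -2.7911e+01, -6.8000e-02,
        3.1000e-02,  0.0000e+00]), 'tcp_pos': array([0.203, 0.617, 0.226]), 'tcp_rot': array([-3.14 , -0.   ,  2.824]), 'contact_force': array([ 0.262, -0.503,  0.155]), 'ft_torque': array([0.038, 0.046, 0.015]), 'finger_force': np.float64(0.0), 'opening': np.float64(0.092)}
scene {'fovy': 48.40002069498399, 'cx': 285.54587317907004, 'cy': 213.99484011905363, 'R': array([[-6.55472962e-01,  7.55218544e-01, -3.82664808e-04],
       [ 5.72429748e-01,  4.96495377e-01, -6.52546186e-01],
       [-4.92624989e-01, -4.27945430e-01, -7.57748856e-01]]), 't': array([ 0.34405432, -0.27161105,  1.23759321])} 0.0 3.326481
top {'fovy': 44.62217996073011, 'cx': 287.47469256028796, 'cy': 217.23821998365304, 'R': array([[ 0.01082379, -0.99974878, -0.01962705],
       [-0.99184484, -0.00824133, -0.12718446],
       [ 0.12699076,  0.0208436 , -0.99168487]]), 't': array([0.00408474, 0.56940615, 1.28980154])} 0.0 2.2856596
{'fovy': 66.35739968697693, 'cx': 284.06406876484056, 'cy': 207.39987963902036, 'T_tool_cam': array([[-7.93116389e-04, -9.59443085e-01, -2.81901291e-01,
         7.62667146e-02],
       [ 9.99999517e-01, -9.24544181e-04,  3.33207113e-04,
         4.00942772e-04],
       [-5.80323458e-04, -2.81900890e-01,  9.59443355e-01,
        -1.59523441e-01],
       [ 0.00000000e+00,  0.00000000e+00,  0.00000000e+00,
         1.00000000e+00]])}
```

View pics/top0.png

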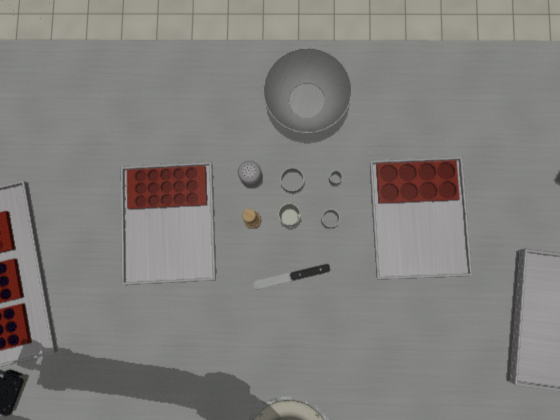

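View pics/scene0.png

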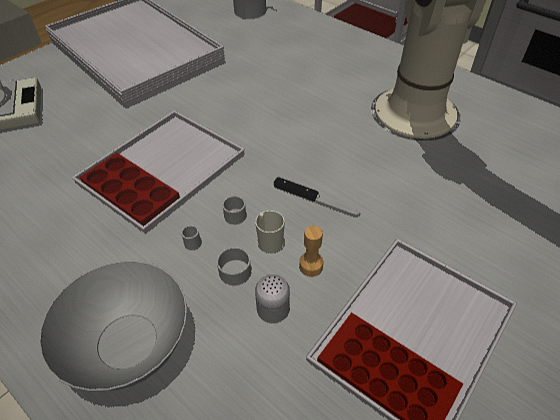

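The top view shows the fifteen-cavity (jelly) tray on the left at about (168,222) and the eight-cavity (tart) tray on the right at (420,218). The dredger is at (249,172), large cutter (292,180), small cutter (335,178), tamper (251,217), beaker (290,215), medium cutter (330,219) and knife (290,277, tip to the left). The scene view agrees: everything is standing and there is a bowl beyond the tools.

```bash
cat > h.py <<'E'
import numpy as np,cv2
from cell import bot,vision
from scipy.spatial.transform import Rotation as Ro
def cloud(n,d,pose=None):
    m=vision.camera_model(n);f=210/np.tan(np.radians(m["fovy"])/2)
    v,u=np.mgrid[:420,:560]
    P=np.stack([(u-m["cx"])/f*d,(v-m["cy"])/f*d,d],-1)
    if n=="wrist":
        T=m["T_tool_cam"];P=P@T[:3,:3].T+T[:3,3]
        return P@Ro.from_euler("xyz",pose[1]).as_matrix().T+pose[0]
    return (P-m["t"])@m["R"]
def ray(n,uv,z,pose=None):
    m=vision.camera_model(n);f=210/np.tan(np.radians(m["fovy"])/2)
    uv=np.atleast_2d(uv).astype(float)
    D=np.c_[(uv[:,0]-m["cx"])/f,(uv[:,1]-m["cy"])/f,np.ones(len(uv))]
    if n=="wrist":
        T=m["T_tool_cam"];R=Ro.from_euler("xyz",pose[1]).as_matrix()
        D=D@T[:3,:3].T@R.T;C=R@T[:3,3]+pose[0]
    else: D=D@m["R"];C=-m["R"].T@m["t"]
    return C+D*((z-C[2])/D[:,2])[:,None]
def circ(p):
    A=np.c_[2*p,np.ones(len(p))];s=np.linalg.lstsq(A,(p**2).sum(1),rcond=None)[0]
    return s[:2],np.sqrt(s[2]+s[:2]@s[:2])
E
python3 - <<'E'
from h import *
for n in("top","scene"):
    z=np.load(f"pics/{n}.npz");im,d=z["im"],z["d"];P=cloud(n,d)
    X,Y,Z=P[...,0],P[...,1],P[...,2]
    reg=(X>.2)&(X<.85)&(abs(Y)<.6)&(d>0)
    print(n,"table z",np.median(Z[reg]),np.std(Z[reg&(abs(Z)<.008)]))
    m=(reg&(abs(Y)<.21)&(X<.72)&(Z>.007)).astype(np.uint8)
    k,l,s,c=cv2.connectedComponentsWithStats(m)
    for i in range(1,k):
        if s[i,4]<15: continue
        q=P[l==i];t=q[q[:,2]>q[:,2].max()-.008]
        (cx,cy),r=cv2.minEnclosingCircle(t[:,:2].astype(np.float32))
        print(np.round(c[i]),s[i,4],"top mec",np.round([cx,cy,2*r,q[:,2].max()],4),"n",len(t),"box",np.round([q[:,0].min(),q[:,0].max(),q[:,1].min(),q[:,1].max()],3))
    hsv=cv2.cvtColor(im,cv2.COLOR_RGB2HSV)
    red=((hsv[...,0]<8)|(hsv[...,0]>172))&(hsv[...,1]>120)&(hsv[...,2]>50)&(X>.3)&(X<.8)&(abs(Y)<.55)
    red=cv2.morphologyEx(red.astype(np.uint8),cv2.MORPH_CLOSE,np.ones((5,5)))
    k,l,s,c=cv2.connectedComponentsWithStats(red)
    for i in range(1,k):
        if s[i,4]<500: continue
        uv=np.argwhere(l==i)[:,::-1];w=ray(n,uv,.021)[:,:2]
        print("mould",np.round(w.mean(0),4),cv2.minAreaRect((w*1000).astype(np.float32)), "corners",np.round(cv2.boxPoints(cv2.minAreaRect((w*1000).astype(np.float32)))))
E
```

```text
top table z 0.0010558278302803857 0.0029473571787955143
[250. 174.] 518 top mec [0.6805 0.1094 0.0414 0.0905] n 102 box [0.651 0.719 0.079 0.145]
[292. 179.] 194 top mec [ 6.696e-01 -6.000e-04  6.400e-02  4.720e-02] n 60 box [ 0.639  0.702 -0.033  0.03 ]
[335. 177.] 109 top mec [ 0.6778 -0.1145  0.0363  0.0449] n 51 box [ 0.66   0.695 -0.132 -0.097]
[289. 213.] 230 top mec [0.5732 0.0053 0.0564 0.0785] n 56 box [ 0.546  0.603 -0.023  0.033]
[213. 248.] 159 top mec [0.5055 0.2054 0.1944 0.0253] n 117 box [0.406 0.602 0.198 0.21 ]
[251. 219.] 279 top mec [0.5646 0.1029 0.0322 0.1162] n 111 box [0.542 0.584 0.08  0.124]
[331. 217.] 120 top mec [ 0.5688 -0.1015  0.0491  0.0456] n 58 box [ 0.545  0.592 -0.124 -0.077]
[292. 276.] 642 top mec [ 0.4278 -0.0472  0.105   0.027 ] n 155 box [ 0.387  0.451 -0.099  0.101]
mould [ 0.6698 -0.3312] ((669.9436645507812, -330.88763427734375), (103.9776840209961, 208.68878173828125), 2.701077938079834) corners [[ 613. -229.]
 [ 623. -438.]
 [ 727. -433.]
 [ 717. -224.]]
mould [0.6505 0.3332] ((650.305908203125, 333.1375427246094), (104.78751373291016, 2
[... 595 characters left out ...]
.1142] n 221 box [0.548 0.59  0.08  0.124]
[373. 272.] 355 top mec [0.5245 0.2067 0.2342 0.0225] n 310 box [0.408 0.642 0.193 0.21 ]
[233. 264.] 748 top mec [ 0.6735 -0.0026  0.0659  0.0453] n 198 box [ 0.641  0.704 -0.035  0.029]
[272. 297.] 1386 top mec [0.6847 0.1082 0.0466 0.0882] n 403 box [0.657 0.714 0.082 0.138]
mould [ 0.6755 -0.3228] ((675.028076171875, -327.04632568359375), (109.04718780517578, 223.2074432373047), 2.807415008544922) corners [[ 615. -218.]
 [ 626. -441.]
 [ 735. -436.]
 [ 724. -213.]]
mould [0.6531 0.3333] ((654.8790283203125, 332.7005310058594), (109.27770233154297, 210.09332275390625), 3.63051700592041) corners [[594. 434.]
 [607. 224.]
 [716. 231.]
 [703. 441.]]
```

Request:
{"name": "jog_arm", "arguments": {
  "dp": [
    [0.5, -0.9, 0.3],
    [1.1, -1.9, 0.6],
    [1.7, -2.9, 0.9],
    [2.3, -3.9, 1.2],
    [2.9, -4.9, 1.5],
    [3.5, -5.9, 1.7],
    [4.1, -6.9, 1.8],
    [4.7, -7.8, 1.8]
  ],
  "rotation": [
    [0, 0, -0.4],
    [0, 0, -0.8],
    [0, 0, -1.2],
    [0, 0, -1.6],
    [0, 0, -2],
    [0, 0, -2.4],
    [0, 0, -2.8],
    [0, 0, -3.2]
  ],
  "gripper": [0, 0, 0, 0, 0, 0, 0, 0]
}}

```text
time_s: 0.9
tcp_pos: [0.392, 0.3034, 0.2994]
tcp_rot: [3.141, 0.0, 2.374]
contact_force: [-0.1, 1.3, 0.1]
opening: 0.0918
finger_force: 0.0
```

Request:
{"name": "jog_arm", "arguments": {
  "dp": [
    [0.5, -0.9, 0],
    [1.0, -1.9, 0],
    [1.5, -2.9, 0],
    [2, -3.9, 0],
    [2.5, -4.9, 0],
    [3, -5.9, 0],
    [3.5, -6.9, 0],
    [4, -7.5, 0]
  ],
  "rotation": [
    [0, 0, -0.4],
    [0, 0, -0.8],
    [0, 0, -1.2],
    [0, 0, -1.6],
    [0, 0, -2],
    [0, 0, -2.4],
    [0, 0, -2.65],
    [0, 0, -2.65]
  ],
  "gripper": [0, 0, 0, 0, 0, 0, 0, 0]
}}

```text
time_s: 1.7
tcp_pos: [0.5513, 0.0012, 0.2985]
tcp_rot: [-3.14, 0.001, 2.002]
contact_force: [0.3, 0.2, 0.0]
opening: 0.0916
finger_force: 0.0
```

Request:
{"name": "jog_arm", "arguments": {
  "dp": [
    [0, 0, 0],
    [0, 0, 0],
    [0, 0, 0]
  ],
  "rotation": [
    [0, 0, 0],
    [0, 0, 0],
    [0, 0, 0]
  ],
  "gripper": [0, 0, 0]
}}

```text
time_s: 2.0
tcp_pos: [0.5504, 0.0069, 0.2983]
tcp_rot: [-3.141, -0.001, 2.009]
contact_force: [0.3, -0.0, -0.6]
opening: 0.0915
finger_force: 0.0
```

```bash
cat > look.py <<'E'
import sys
from h import *
o=bot.get_obs();pose=(o["tcp_pos"],o["tcp_rot"]);im,d=vision.get_image("wrist")
cv2.imwrite(f"pics/{sys.argv[1]}.png",im[:,:,::-1])
print(o["time_s"],np.round(o["tcp_pos"],4),np.round(np.degrees(o["tcp_rot"]),2),"j7",o["joints"].round(2))
P=cloud("wrist",d,pose);Z=P[...,2]
z0=float(sys.argv[2]) if len(sys.argv)>2 else .008
k,l,s,c=cv2.connectedComponentsWithStats(((Z>z0)&(d>.1)&(Z<.13)).astype(np.uint8))
for i in range(1,k):
    if s[i,4]<60: continue
    q=P[l==i];t=q[q[:,2]>np.percentile(q[:,2],99.5)-.005]
    (cx,cy),r=cv2.minEnclosingCircle(t[:,:2].astype(np.float32))
    print(np.round(c[i]),s[i,4],"mec",np.round([cx,cy,2*r,q[:,2].max()],4),"fit",np.round(np.r_[circ(t[:,:2])],4)if 0 else "", "box",np.round([q[:,0].min(),q[:,0].max(),q[:,1].min(),q[:,1].max()],3))
np.savez(f"pics/{sys.argv[1]}.npz",im=im,P=P)
E
python3 look.py w1
```

```text
2.0 [0.5504 0.0069 0.2983] [-1.7996e+02 -7.0000e-02  1.1510e+02] j7 [-0.12  0.23  0.07  1.73 -0.02  1.19  0.39]
[444.  29.] 6553 mec [0.5952 0.2555 0.261  0.0254] fit  box [0.473 0.721 0.2   0.312]
[194. 131.] 2598 mec [ 0.432  -0.0484  0.1052  0.0238] fit  box [ 0.386  0.453 -0.1    0.098]
[330. 110.] 1280 mec [0.5665 0.1029 0.0329 0.1137] fit  box [0.544 0.584 0.08  0.125]
[414. 147.] 2605 mec [0.6829 0.1081 0.0423 0.0888] fit  box [0.653 0.709 0.079 0.138]
[302. 190.] 1145 mec [0.5748 0.0036 0.0588 0.0763] fit  box [ 0.547  0.603 -0.025  0.033]
[362. 216.] 1030 mec [ 0.6716 -0.0016  0.0646  0.0439] fit  box [ 0.64   0.703 -0.033  0.03 ]
[264. 247.] 741 mec [ 0.5701 -0.1018  0.0493  0.0438] fit  box [ 0.546  0.595 -0.126 -0.078]
[504. 247.] 1175 mec [0.8493 0.0488 0.112  0.0887] fit  box [0.8   0.916 0.005 0.076]
[439. 268.] 140 mec [ 0.7861 -0.0192  0.0079  0.0878] fit  box [ 0.784  0.843 -0.044 -0.005]
[327. 274.] 278 mec [ 0.6765 -0.1087  0.0324  0.0432] fit  box [ 0.662  0.694 -0.124 -0.097]
[293. 325.] 464 mec [ 0.6622 -0.2152  0.131   0.0227] fit  box [ 0.597  0.728 -0.228 -0.207]
[274. 336.] 1137 mec [ 0.6662 -0.2543  0.1162  0.0245] fit  box [ 0.614  0.719 -0.294 -0.224]
```

View pics/w1.png

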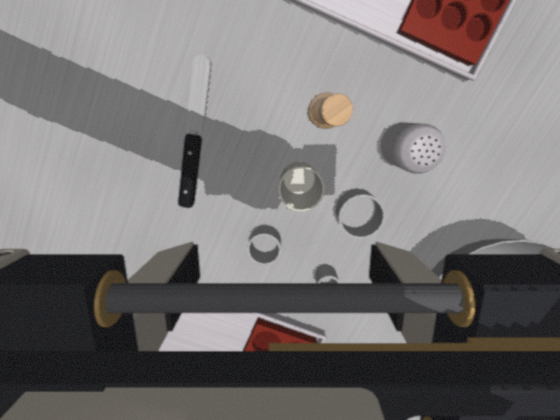

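The wrist view shows the tools as expected: beaker (302,190), cutter (360,214), tamper (330,110), dredger (418,148) and the knife (195,130). The positions agree with the fixed cameras to about 2 mm, so I'll go down onto the beaker.

Request:
{"name": "jog_arm", "arguments": {
  "dp": [
    [0.3, -0.04, -1],
    [0.6, -0.08, -2],
    [0.61, -0.08, -3],
    [0.61, -0.08, -4],
    [0.61, -0.08, -5],
    [0.61, -0.08, -6],
    [0.61, -0.08, -6.5],
    [0.61, -0.08, -6.5]
  ],
  "rotation": [
    [0, 0, 0],
    [0, 0, 0],
    [0, 0, 0],
    [0, 0, 0],
    [0, 0, 0],
    [0, 0, 0],
    [0, 0, 0],
    [0, 0, 0]
  ],
  "gripper": [0, 0, 0, 0, 0, 0, 0, 0]
}}

```text
time_s: 2.85
tcp_pos: [0.5721, 0.0038, 0.0356]
tcp_rot: [-3.136, -0.003, 2.009]
contact_force: [-1.8, 0.1, -0.2]
opening: 0.0919
finger_force: 0.0
```

Request:
{"name": "jog_arm", "arguments": {
  "dp": [
    [0, 0, 0],
    [0, 0, 0],
    [0, 0, 0],
    [0, 0, 0],
    [0, 0, 0],
    [0, 0, 0],
    [0, 0, 0],
    [0, 0, 0]
  ],
  "rotation": [
    [0, 0, 0],
    [0, 0, 0],
    [0, 0, 0],
    [0, 0, 0],
    [0, 0, 0],
    [0, 0, 0],
    [0, 0, 0],
    [0, 0, 0]
  ],
  "gripper": [0, 0, 0.5, 0.5, 0.5, 0.5, 0.5, 0.5]
}}

```text
time_s: 3.65
tcp_pos: [0.5755, 0.0022, 0.0389]
tcp_rot: [3.142, -0.0, 2.007]
contact_force: [-1.7, 0.3, 2.8]
opening: 0.0563
finger_force: 30.0
```

Request:
{"name": "jog_arm", "arguments": {
  "dp": [
    [0, 0, 0.3],
    [0, 0, 1],
    [0, 0, 2],
    [0, 0, 3],
    [0, 0, 4],
    [0, 0.2, 4.5],
    [-0.1, 0.6, 4.5],
    [-0.4, 1.4, 4.5]
  ],
  "rotation": [
    [0, 0, 0],
    [0, 0, 0],
    [0, 0, 0],
    [0, 0, 0],
    [0, 0, 0],
    [0, 0, 0],
    [0, 0, 0],
    [0, 0, 0]
  ],
  "gripper": [0.5, 0.5, 0.5, 0.5, 0.5, 0.5, 0.5, 0.5]
}}

```text
time_s: 4.45
tcp_pos: [0.5609, 0.0557, 0.2208]
tcp_rot: [3.139, 0.003, 2.002]
contact_force: [-0.9, 1.0, -0.1]
opening: 0.0564
finger_force: 30.0
```

Request:
{"name": "jog_arm", "arguments": {
  "dp": [
    [-0.4, 1, 0],
    [-0.8, 2, 0],
    [-1.2, 3, 0],
    [-1.6, 4, 0],
    [-2, 5, 0],
    [-2.4, 6, 0],
    [-2.8, 6.9, 0],
    [-3, 7.3, 0]
  ],
  "rotation": [
    [0, 0, 0],
    [0, 0, 0],
    [0, 0, 0],
    [0, 0, 0],
    [0, 0, 0],
    [0, 0, 0],
    [0, 0, 0],
    [0, 0, 0]
  ],
  "gripper": [0.5, 0.5, 0.5, 0.5, 0.5, 0.5, 0.5, 0.5]
}}

```text
time_s: 5.25
tcp_pos: [0.4366, 0.3547, 0.2195]
tcp_rot: [3.141, -0.002, 2.012]
contact_force: [0.4, 0.1, -0.9]
opening: 0.0558
finger_force: 30.0
```

Request:
{"name": "jog_arm", "arguments": {
  "dp": [
    [0, 0, 0],
    [0, 0, -0.5],
    [0, 0, -1.2],
    [0, 0, -2],
    [0, 0, -2.8],
    [0, 0, -3.5],
    [0, 0, -3.8],
    [0, 0, -3.8]
  ],
  "rotation": [
    [0, 0, 0],
    [0, 0, 0],
    [0, 0, 0],
    [0, 0, 0],
    [0, 0, 0],
    [0, 0, 0],
    [0, 0, 0],
    [0, 0, 0]
  ],
  "gripper": [0.5, 0.5, 0.5, 0.5, 0.5, 0.5, 0.5, 0.5]
}}

```text
time_s: 6.05
tcp_pos: [0.4391, 0.3482, 0.0654]
tcp_rot: [-3.138, 0.002, 2.006]
contact_force: [0.1, 0.5, -0.8]
opening: 0.0562
finger_force: 30.0
```

Run:
```python
from h import *
o=bot.get_obs();print(o["time_s"],o["tcp_pos"].round(4),o["opening"])
im,d=vision.get_image("scene");cv2.imwrite("pics/s1.png",im[:,:,::-1])
```

```text
6.05 [0.4391 0.3482 0.0654] 0.0561610567470565
```

View pics/s1.png

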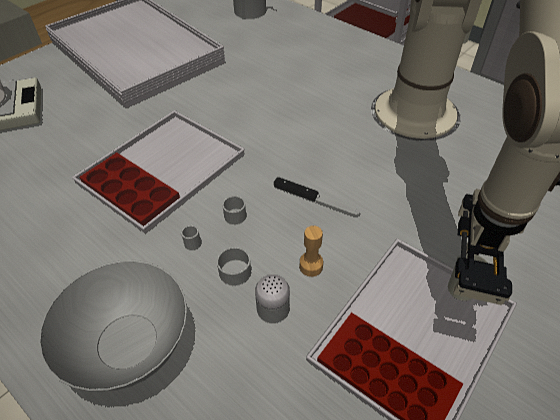

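The gripper is over the jelly tray's floor at about (480,285), holding the beaker (hidden behind it), and nothing else has moved. Next I lower the beaker and release it.

Request:
{"name": "jog_arm", "arguments": {
  "dp": [
    [0, 0, -0.2],
    [0, 0, -0.35],
    [0, 0, -0.5],
    [0, 0, -0.58],
    [0, 0, -0.6],
    [0, 0, -0.6]
  ],
  "rotation": [
    [0, 0, 0],
    [0, 0, 0],
    [0, 0, 0],
    [0, 0, 0],
    [0, 0, 0],
    [0, 0, 0]
  ],
  "gripper": [0.5, 0.5, 0.5, 0.5, 0.5, 0.5]
}}

```text
time_s: 6.7
tcp_pos: [0.4394, 0.3503, 0.0426]
tcp_rot: [-3.141, 0.0, 2.007]
contact_force: [0.9, -0.6, -0.2]
opening: 0.0561
finger_force: 30.0
```

Request:
{"name": "jog_arm", "arguments": {
  "dp": [
    [0, 0, -0.02],
    [0, 0, -0.03],
    [0, 0, -0.03],
    [0, 0, -0.03],
    [0, 0, -0.03],
    [0, 0, -0.03],
    [0, 0, -0.03],
    [0, 0, -0.03]
  ],
  "rotation": [
    [0, 0, 0],
    [0, 0, 0],
    [0, 0, 0],
    [0, 0, 0],
    [0, 0, 0],
    [0, 0, 0],
    [0, 0, 0],
    [0, 0, 0]
  ],
  "gripper": [0.5, 0.5, 0.38, 0.3, 0.2, 0.1, 0, 0]
}}

```text
time_s: 7.5
tcp_pos: [0.4394, 0.3502, 0.0415]
tcp_rot: [-3.141, -0.0, 2.007]
contact_force: [0.6, -0.4, -0.9]
opening: 0.09
finger_force: 0.0
```

Request:
{"name": "jog_arm", "arguments": {
  "dp": [
    [0, 0, 0.3],
    [0, 0, 1],
    [0, 0, 2],
    [0, 0, 3],
    [0, 0, 4],
    [0, 0, 4.5],
    [0.5, -0.5, 4.8],
    [1, -1, 4.8]
  ],
  "rotation": [
    [0, 0, 0],
    [0, 0, 0],
    [0, 0, 0],
    [0, 0, 0.5],
    [0, 0, 1.4],
    [0, 0, 2.3],
    [0, 0, 3.2],
    [0, 0, 4]
  ],
  "gripper": [0, 0, 0, 0, 0, 0, 0, 0]
}}

```text
time_s: 8.3
tcp_pos: [0.4806, 0.3117, 0.2374]
tcp_rot: [3.136, 0.002, 2.573]
contact_force: [0.5, 0.0, 0.3]
opening: 0.092
finger_force: 0.0
```

Request:
{"name": "jog_arm", "arguments": {
  "dp": [
    [0.7, -0.7, 0],
    [1.5, -1.5, 0],
    [2.3, -2.3, 0],
    [3.1, -3.1, 0],
    [3.9, -3.9, 0],
    [4.7, -4.7, 0],
    [5.09, -5.04, 0],
    [5.09, -5.04, 0]
  ],
  "rotation": [
    [0, 0, 0.6],
    [0, 0, 1.3],
    [0, 0, 2],
    [0, 0, 2.7],
    [0, 0, 3.4],
    [0, 0, 4],
    [0, 0, 4.1],
    [0, 0, 4.1]
  ],
  "gripper": [0, 0, 0, 0, 0, 0, 0, 0]
}}

```text
time_s: 9.1
tcp_pos: [0.6853, 0.1031, 0.2338]
tcp_rot: [-3.139, 0.001, 3.131]
contact_force: [0.5, 0.7, -0.4]
opening: 0.0917
finger_force: 0.0
```

Request:
{"name": "jog_arm", "arguments": {
  "dp": [
    [0, 0, 0],
    [0, 0, 0],
    [0, 0, -0.7],
    [0, 0, -1.5],
    [0, 0, -2.2],
    [0, 0, -2.5],
    [0, 0, -2.5],
    [0, 0, -2.5]
  ],
  "rotation": [
    [0, 0, 0],
    [0, 0, 0],
    [0, 0, 0],
    [0, 0, 0],
    [0, 0, 0],
    [0, 0, 0],
    [0, 0, 0],
    [0, 0, 0]
  ],
  "gripper": [0, 0, 0, 0, 0, 0, 0, 0]
}}

```text
time_s: 9.9
tcp_pos: [0.6836, 0.1097, 0.1349]
tcp_rot: [3.141, 0.002, 3.139]
contact_force: [0.1, -0.1, 0.6]
opening: 0.0923
finger_force: 0.0
```

Request:
{"name": "jog_arm", "arguments": {
  "dp": [
    [0, -0.03, -0.7],
    [0, -0.03, -1.5],
    [0, -0.03, -2.2],
    [0, -0.03, -2.55],
    [0, -0.03, -2.58],
    [0, -0.03, -2.58],
    [0, -0.03, -2.58],
    [0, -0.03, -2.58]
  ],
  "rotation": [
    [0, 0, 0],
    [0, 0, 0],
    [0, 0, 0],
    [0, 0, 0],
    [0, 0, 0],
    [0, 0, 0],
    [0, 0, 0],
    [0, 0, 0]
  ],
  "gripper": [0, 0, 0, 0, 0, 0, 0.1, 0.2]
}}

```text
time_s: 10.7
tcp_pos: [0.6845, 0.1078, 0.0323]
tcp_rot: [3.141, 0.003, 3.138]
contact_force: [-0.8, 0.3, 0.6]
opening: 0.0802
finger_force: 0.0
```

Request:
{"name": "jog_arm", "arguments": {
  "dp": [
    [0, 0, 0],
    [0, 0, 0],
    [0, 0, 0],
    [0, 0, 0],
    [0, 0, 0],
    [0, 0, 0]
  ],
  "rotation": [
    [0, 0, 0],
    [0, 0, 0],
    [0, 0, 0],
    [0, 0, 0],
    [0, 0, 0],
    [0, 0, 0]
  ],
  "gripper": [0.25, 0.3, 0.35, 0.4, 0.5, 0.5]
}}

```text
time_s: 11.3
tcp_pos: [0.6832, 0.1076, 0.0306]
tcp_rot: [3.141, 0.0, 3.138]
contact_force: [-1.3, -0.3, 1.5]
opening: 0.0592
finger_force: 30.0
```

Request:
{"name": "jog_arm", "arguments": {
  "dp": [
    [0, 0, 0.1],
    [0, 0, 0.4],
    [0, 0, 0.9],
    [0, 0, 1.5],
    [0, 0, 2.1],
    [0, 0, 2.6],
    [0, 0, 2.9],
    [0, 0, 3]
  ],
  "rotation": [
    [0, 0, 0],
    [0, 0, 0],
    [0, 0, 0],
    [0, 0, 0],
    [0, 0, 0],
    [0, 0, 0],
    [0, 0, 0],
    [0, 0, 0]
  ],
  "gripper": [0.5, 0.5, 0.5, 0.5, 0.5, 0.5, 0.5, 0.5]
}}

```text
time_s: 12.1
tcp_pos: [0.684, 0.1076, 0.1524]
tcp_rot: [3.141, 0.003, 3.138]
contact_force: [-0.4, 0.7, -2.1]
opening: 0.0596
finger_force: 30.0
```

Request:
{"name": "jog_arm", "arguments": {
  "dp": [
    [-0.1, 0.15, 0.1],
    [-0.3, 0.5, 0.3],
    [-0.7, 1.1, 0.5],
    [-1.2, 1.9, 0.5],
    [-1.7, 2.7, 0.5],
    [-2.2, 3.5, 0.5],
    [-2.7, 4.3, 0.5],
    [-3.2, 5, 0.5]
  ],
  "rotation": [
    [0, 0, 0],
    [0, 0, 0],
    [0, 0, 0],
    [0, 0, 0],
    [0, 0, 0],
    [0, 0, 0],
    [0, 0, 0],
    [0, 0, 0]
  ],
  "gripper": [0.5, 0.5, 0.5, 0.5, 0.5, 0.5, 0.5, 0.5]
}}

```text
time_s: 12.9
tcp_pos: [0.5519, 0.3107, 0.1698]
tcp_rot: [3.141, -0.002, 3.141]
contact_force: [0.4, -0.6, -1.3]
opening: 0.0594
finger_force: 30.0
```

Request:
{"name": "jog_arm", "arguments": {
  "dp": [
    [-0.45, 0.7, 0],
    [-0.85, 1.3, 0],
    [-1.15, 1.8, 0],
    [-1.35, 2.1, 0],
    [-1.45, 2.27, 0],
    [-1.45, 2.27, 0],
    [-1.45, 2.27, 0],
    [-1.45, 2.27, 0]
  ],
  "rotation": [
    [0, 0, 0],
    [0, 0, 0],
    [0, 0, 0],
    [0, 0, 0],
    [0, 0, 0],
    [0, 0, 0],
    [0, 0, 0],
    [0, 0, 0]
  ],
  "gripper": [0.5, 0.5, 0.5, 0.5, 0.5, 0.5, 0.5, 0.5]
}}

```text
time_s: 13.7
tcp_pos: [0.4983, 0.3965, 0.1702]
tcp_rot: [-3.141, 0.0, 3.135]
contact_force: [0.5, 0.7, -1.6]
opening: 0.0595
finger_force: 30.0
```

```bash
python3 look.py w2 .012
python3 - <<'E'
from h import *
im,d=vision.get_image("top");cv2.imwrite("pics/t2.png",im[:,:,::-1])
P=cloud("top",d);np.savez("pics/t2.npz",im=im,P=P)
E
```

```text
13.7 [0.4983 0.3965 0.1702] [-1.7994e+02  2.0000e-02  1.7964e+02] j7 [-0.53  0.51 -0.25  1.64  0.15  1.01  0.73]
[558.  64.] 447 mec [0.4004 0.6512 0.1452 0.0176] fit  box [0.33  0.471 0.632 0.669]
[192. 133.] 4307 mec [0.4774 0.3228 0.2863 0.0234] fit  box [0.393 0.565 0.197 0.448]
[220. 137.] 2654 mec [0.4389 0.3519 0.0592 0.0789] fit  box [0.411 0.467 0.323 0.381]
[ 14. 243.] 377 mec [0.5488 0.1139 0.0122 0.0321] fit  box [0.543 0.575 0.099 0.127]
[218. 334.] 363 mec [0.6557 0.3212 0.044  0.0241] fit  box [0.634 0.673 0.305 0.339]
```

View pics/w2.png

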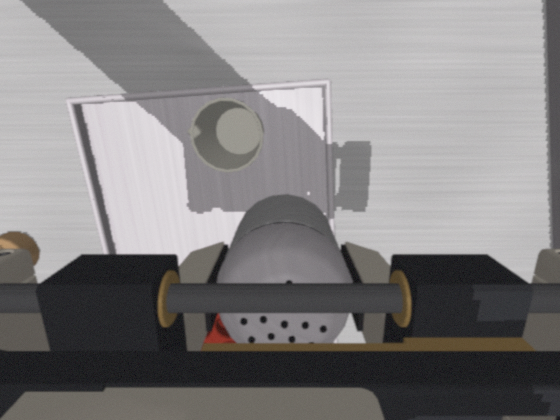

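The wrist view shows the beaker standing upright in the near part of the jelly tray at (228,135). The dredger is held upright at (285,280), and the tray's near corners are at (72,101) and (328,82).

Run:
```python
from h import *
o=bot.get_obs();pose=(o["tcp_pos"],o["tcp_rot"])
print(ray("wrist",[[70,101],[329,82]],.018,pose).round(4),pose[0].round(4))
```

```text
[[0.4101 0.2005 0.018 ]
 [0.3953 0.4388 0.018 ]] [0.4981 0.3969 0.1703]
```

Request:
{"name": "jog_arm", "arguments": {
  "dp": [
    [0, 0, -0.2],
    [0, 0, -0.6],
    [0, 0, -1.2],
    [0, 0, -1.8],
    [0, 0, -2.4],
    [0, 0, -2.9],
    [0, 0, -3.15],
    [0, 0, -3.2]
  ],
  "rotation": [
    [0, 0, 0],
    [0, 0, 0],
    [0, 0, 0],
    [0, 0, 0],
    [0, 0, 0],
    [0, 0, 0],
    [0, 0, 0],
    [0, 0, 0]
  ],
  "gripper": [0.5, 0.5, 0.5, 0.5, 0.5, 0.5, 0.5, 0.5]
}}

```text
time_s: 14.6
tcp_pos: [0.4957, 0.3971, 0.0399]
tcp_rot: [-3.139, -0.003, 3.138]
contact_force: [-1.0, 0.4, -2.3]
opening: 0.0595
finger_force: 30.0
```

Request:
{"name": "jog_arm", "arguments": {
  "dp": [
    [0, 0, -0.05],
    [0, 0, -0.1],
    [0, 0, -0.15],
    [0, 0, -0.18],
    [0, 0, -0.2],
    [0, 0, -0.2],
    [0, 0, -0.2]
  ],
  "rotation": [
    [0, 0, 0],
    [0, 0, 0],
    [0, 0, 0],
    [0, 0, 0],
    [0, 0, 0],
    [0, 0, 0],
    [0, 0, 0]
  ],
  "gripper": [0.5, 0.5, 0.5, 0.5, 0.5, 0.5, 0.5]
}}

```text
time_s: 15.3
tcp_pos: [0.4971, 0.3983, 0.0345]
tcp_rot: [3.141, 0.0, 3.138]
contact_force: [-0.2, -0.4, -2.0]
opening: 0.0593
finger_force: 30.0
```

Request:
{"name": "jog_arm", "arguments": {
  "dp": [
    [0, 0, -0.03],
    [0, 0, -0.05],
    [0, 0, -0.05],
    [0, 0, -0.05],
    [0, 0, -0.05]
  ],
  "rotation": [
    [0, 0, 0],
    [0, 0, 0],
    [0, 0, 0],
    [0, 0, 0],
    [0, 0, 0]
  ],
  "gripper": [0.5, 0.5, 0.5, 0.5, 0.5]
}}

```text
time_s: 15.8
tcp_pos: [0.4973, 0.3984, 0.0335]
tcp_rot: [3.141, 0.001, 3.138]
contact_force: [-1.6, -1.7, 6.3]
opening: 0.0596
finger_force: 30.0
```

Request:
{"name": "jog_arm", "arguments": {
  "dp": [
    [0, 0, 0],
    [0, 0, 0],
    [0, 0, 0],
    [0, 0, 0],
    [0, 0, 0],
    [0, 0, 0],
    [0, 0, 0],
    [0, 0, 0]
  ],
  "rotation": [
    [0, 0, 0],
    [0, 0, 0],
    [0, 0, 0],
    [0, 0, 0],
    [0, 0, 0],
    [0, 0, 0],
    [0, 0, 0],
    [0, 0, 0]
  ],
  "gripper": [0.34, 0.3, 0.25, 0.2, 0.1, 0, 0, 0]
}}

```text
time_s: 16.6
tcp_pos: [0.497, 0.3983, 0.0323]
tcp_rot: [3.142, -0.0, 3.138]
contact_force: [-0.3, -0.3, 0.2]
opening: 0.0919
finger_force: 0.0
```

Request:
{"name": "jog_arm", "arguments": {
  "dp": [
    [0, 0, 0.2],
    [0, 0, 0.8],
    [0, 0, 1.7],
    [0, 0, 2.6],
    [0, 0, 3.5],
    [0, 0, 4.4],
    [0, 0, 5],
    [0, 0, 5]
  ],
  "rotation": [
    [0, 0, 0],
    [0, 0, 0],
    [0, 0, 0],
    [0, 0, 0],
    [0, 0, -0.4],
    [0, 0, -1.2],
    [0, 0, -2],
    [0, 0, -2.8]
  ],
  "gripper": [0, 0, 0, 0, 0, 0, 0, 0]
}}

```text
time_s: 17.4
tcp_pos: [0.4991, 0.4002, 0.2382]
tcp_rot: [3.133, 0.004, 2.742]
contact_force: [0.5, 0.9, 0.0]
opening: 0.0918
finger_force: 0.0
```

Run:
```python
from h import *
print(bot.get_obs()["tcp_pos"],bot.get_obs()["tcp_rot"])
z=np.load("pics/w1.npz");im,P=z["im"],z["P"]
m=(P[...,2]>.013)&(P[...,2]<.03)&(P[...,0]<.47)&(P[...,0]>.37)&(abs(P[...,1])<.12)&(im.max(2)<70)
q=P[m];print("handle",cv2.minAreaRect((q[:,:2]*1000).astype(np.float32)))
m2=(P[...,2]>.007)&(P[...,0]<.47)&(P[...,0]>.37)&(abs(P[...,1])<.12);q=P[m2]
print("all",cv2.minAreaRect((q[:,:2]*1000).astype(np.float32)))
q=q[np.abs(q[:,2]-.011)<.004];print("blade",cv2.minAreaRect((q[:,:2]*1000).astype(np.float32)))
z=np.load("pics/t2.npz");print("beaker in top?")
im,d=vision.get_image("scene");cv2.imwrite("pics/s3.png",im[:,:,::-1])
```

```text
[0.49911621 0.40024769 0.23824197] [3.13348222 0.00397879 2.74238836]
handle ((430.7718505859375, -48.49882507324219), (22.760787963867188, 101.28289794921875), 13.872323989868164)
all ((438.7769775390625, 3.6361923217773438), (63.536800384521484, 203.74110412597656), 14.214397430419922)
blade ((418.48077392578125, 0.824798583984375), (22.877445220947266, 199.22811889648438), 14.140759468078613)
beaker in top?
```

View pics/s3.png

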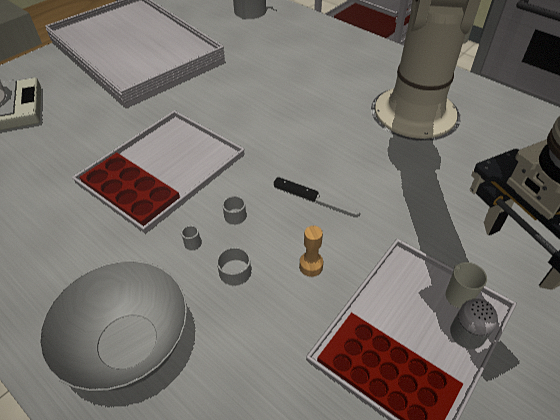

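The scene view shows the beaker at (467,283) and the dredger at (475,322) on the jelly tray's floor. I'll check numerically that the dredger is upright while I move to the knife.

Request:
{"name": "jog_arm", "arguments": {
  "dp": [
    [-0.1, -0.8, 0],
    [-0.25, -1.7, 0],
    [-0.4, -2.7, 0],
    [-0.55, -3.7, 0],
    [-0.7, -4.7, 0],
    [-0.85, -5.7, 0],
    [-1, -6.7, 0],
    [-1.15, -7.6, 0]
  ],
  "rotation": [
    [0, 0, -0.5],
    [0, 0, -1],
    [0, 0, -1.5],
    [0, 0, -2],
    [0, 0, -2.5],
    [0, 0, -3],
    [0, 0, -3.5],
    [0, 0, -4]
  ],
  "gripper": [0, 0, 0, 0, 0, 0, 0, 0]
}}

```text
time_s: 18.25
tcp_pos: [0.4502, 0.0922, 0.2324]
tcp_rot: [-3.141, 0.0, 2.187]
contact_force: [0.4, -1.1, 0.9]
opening: 0.0919
finger_force: 0.0
```

Request:
{"name": "jog_arm", "arguments": {
  "dp": [
    [-0.1, -0.8, 0],
    [-0.25, -1.7, 0],
    [-0.4, -2.6, -0.5],
    [-0.5, -3.3, -1.2],
    [-0.52, -3.5, -2],
    [-0.52, -3.5, -2.8],
    [-0.52, -3.5, -3],
    [-0.52, -3.5, -3]
  ],
  "rotation": [
    [0, 0, -0.5],
    [0, 0, -1],
    [0, 0, -1.6],
    [0, 0, -2.3],
    [0, 0, -2.66],
    [0, 0, -2.66],
    [0, 0, -2.66],
    [0, 0, -2.66]
  ],
  "gripper": [0, 0, 0, 0, 0, 0.3, 0.4, 0.4]
}}

```text
time_s: 19.05
tcp_pos: [0.429, -0.0455, 0.1115]
tcp_rot: [-3.138, -0.001, 1.819]
contact_force: [0.3, 0.3, -0.4]
opening: 0.0725
finger_force: 0.0
```

Run:
```python
from h import *
o=bot.get_obs();print(o["tcp_pos"].round(4),np.degrees(o["tcp_rot"]).round(2),o["opening"])
for n in("top","scene"):
    im,d=vision.get_image(n);P=cloud(n,d)
    c=np.array([.497,.3985]);m=(np.hypot(*(P[...,:2]-c).transpose(2,0,1))<.05)&(P[...,2]>.028);q=P[m]
    for a,b in((.03,.045),(.045,.06),(.075,.1)):
        t=q[(q[:,2]>a)&(q[:,2]<b)]
        if len(t)>20: print(n,a,len(t),t.mean(0).round(4),circ(t[:,:2]),q[:,2].max().round(4))
    m=(P[...,2]>.01)&(P[...,2]<.03)&(P[...,0]<.48)&(P[...,0]>.37)&(abs(P[...,1])<.15);
```

```text
[ 0.429  -0.0455  0.1115] [-1.7981e+02 -5.0000e-02  1.0421e+02] 0.07253366199982657
top 0.03 39 [0.4889 0.3753 0.0378] (array([0.49217955, 0.38995233]), np.float64(0.022312323924715438)) 0.093
top 0.045 46 [0.4894 0.3777 0.0517] (array([0.48969437, 0.38731838]), np.float64(0.023848881831965464)) 0.093
top 0.075 371 [0.4954 0.3965 0.0835] (array([0.49463769, 0.39689893]), np.float64(0.01951065247487744)) 0.093
scene 0.03 206 [0.5131 0.3942 0.0378] (array([0.48730229, 0.39612977]), np.float64(0.039015840582086944)) 0.0908
scene 0.045 236 [0.5108 0.393  0.0522] (array([0.48747106, 0.39601938]), np.float64(0.03867613097068418)) 0.0908
scene 0.075 817 [0.5031 0.3974 0.083 ] (array([0.49807489, 0.39556181]), np.float64(0.020204225306684587)) 0.0908
```

Request:
{"name": "jog_arm", "arguments": {
  "dp": [
    [0.02, 0, -0.6],
    [0.02, 0, -1.3],
    [0.02, 0, -2],
    [0.02, 0, -2.4],
    [0.02, 0, -2.6],
    [0.02, 0, -2.6],
    [0.02, 0, -2.6]
  ],
  "rotation": [
    [0, 0, 0],
    [0, 0, 0],
    [0, 0, 0],
    [0, 0, 0],
    [0, 0, 0],
    [0, 0, 0],
    [0, 0, 0]
  ],
  "gripper": [0.4, 0.4, 0.4, 0.4, 0.4, 0.4, 0.4]
}}

```text
time_s: 19.85
tcp_pos: [0.4323, -0.0456, 0.0094]
tcp_rot: [3.14, 0.0, 1.817]
contact_force: [0.4, -0.2, -0.6]
opening: 0.0552
finger_force: 0.0
```

Request:
{"name": "jog_arm", "arguments": {
  "dp": [
    [-0.03, 0, -0.08],
    [-0.03, 0, -0.14],
    [-0.03, 0, -0.14],
    [-0.03, 0, -0.14],
    [-0.03, 0, -0.14],
    [-0.03, 0, -0.14],
    [-0.03, 0, -0.14],
    [-0.03, 0, -0.14]
  ],
  "rotation": [
    [0, 0, 0],
    [0, 0, 0],
    [0, 0, 0],
    [0, 0, 0],
    [0, 0, 0],
    [0, 0, 0],
    [0, 0, 0],
    [0, 0, 0]
  ],
  "gripper": [0.4, 0.4, 0.6, 0.7, 0.8, 0.9, 0.9, 0.9]
}}

```text
time_s: 20.65
tcp_pos: [0.4299, -0.0458, 0.0027]
tcp_rot: [-3.142, -0.0, 1.817]
contact_force: [0.2, 1.3, 0.1]
opening: 0.0219
finger_force: 30.0
```

Request:
{"name": "jog_arm", "arguments": {
  "dp": [
    [0, 0, 0],
    [0, 0, 0],
    [0, 0, 0.3],
    [0, 0, 0.8],
    [0, 0, 1.5],
    [0, 0, 2.3],
    [0, 0, 2.8],
    [0, 0, 3]
  ],
  "rotation": [
    [0, 0, 0],
    [0, 0, 0],
    [0, 0, 0],
    [0, 0, 0],
    [0, 0, 0],
    [0, 0, 0],
    [0, 0, 0],
    [0, 0, 0]
  ],
  "gripper": [0.9, 0.9, 0.9, 0.9, 0.9, 0.9, 0.9, 0.9]
}}

```text
time_s: 21.45
tcp_pos: [0.4313, -0.0458, 0.1253]
tcp_rot: [3.137, 0.001, 1.817]
contact_force: [0.0, -0.0, -0.8]
opening: 0.0217
finger_force: 30.0
```

Request:
{"name": "jog_arm", "arguments": {
  "dp": [
    [0.1, 0.3, 0.3],
    [0.3, 0.8, 0.7],
    [0.6, 1.5, 1],
    [0.95, 2.4, 1],
    [1.3, 3.3, 1],
    [1.65, 4.2, 1],
    [2, 5.1, 1],
    [2.35, 6, 1]
  ],
  "rotation": [
    [0, 0, -0.1],
    [0, 0, -0.3],
    [0, 0, -0.5],
    [0, 0, -0.7],
    [0, 0, -0.9],
    [0, 0, -1.1],
    [0, 0, -1.3],
    [0, 0, -1.34]
  ],
  "gripper": [0.9, 0.9, 0.9, 0.9, 0.9, 0.9, 0.9, 0.9]
}}

```text
time_s: 22.25
tcp_pos: [0.5236, 0.1955, 0.1621]
tcp_rot: [-3.14, 0.001, 1.629]
contact_force: [0.5, -0.4, -0.6]
opening: 0.0218
finger_force: 30.0
```

Request:
{"name": "jog_arm", "arguments": {
  "dp": [
    [0.3, 0.8, 0],
    [0.55, 1.4, 0],
    [0.72, 1.8, 0],
    [0.82, 2.03, 0],
    [0.82, 2.03, 0],
    [0.82, 2.03, 0],
    [0.82, 2.03, 0]
  ],
  "rotation": [
    [0, 0, 0],
    [0, 0, 0],
    [0, 0, 0],
    [0, 0, 0],
    [0, 0, 0],
    [0, 0, 0],
    [0, 0, 0]
  ],
  "gripper": [0.9, 0.9, 0.9, 0.9, 0.9, 0.9, 0.9]
}}

```text
time_s: 22.95
tcp_pos: [0.5565, 0.2737, 0.1626]
tcp_rot: [-3.141, 0.001, 1.628]
contact_force: [-0.2, 0.4, -0.8]
opening: 0.0215
finger_force: 30.0
```

```bash
python3 look.py w4 .012
python3 - <<'E'
from h import *
im,d=vision.get_image("top");cv2.imwrite("pics/t4.png",cv2.resize(im[120:320,80:340,::-1],None,fx=3,fy=3))
E
```

```text
22.95 [0.5565 0.2737 0.1626] [-1.7996e+02  6.0000e-02  9.3300e+01] j7 [-0.55  0.48  0.07  1.7  -0.04  0.96 -0.41]
[131. 108.] 6688 mec [0.4388 0.3518 0.059  0.0787] fit  box [0.393 0.468 0.198 0.433]
[214.  41.] 6432 mec [0.4977 0.399  0.0423 0.0922] fit  box [0.467 0.528 0.369 0.422]
[401. 121.] 20156 mec [0.6621 0.3292 0.2532 0.0255] fit  box [0.592 0.721 0.216 0.45 ]
[372. 253.] 109 mec [0.6508 0.2164 0.0641 0.0187] fit  box [0.619 0.683 0.214 0.219]
```

View pics/w4.png

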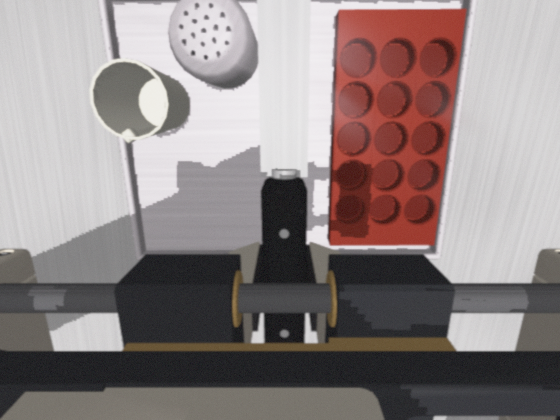

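The wrist view shows the knife held along the mould: handle at (284,210), blade upward beyond it, the dredger at (210,40) and beaker at (130,100) clear to the left. I'll check the mould's angle with rays from its left edge, (337,12) to (330,245).

Run:
```python
from h import *
o=bot.get_obs();pose=(o["tcp_pos"],o["tcp_rot"]);print(pose[0].round(4),np.degrees(pose[1]).round(2))
im=np.load("pics/w4.npz")["im"];hsv=cv2.cvtColor(im,cv2.COLOR_RGB2HSV)
red=((hsv[...,0]<8)|(hsv[...,0]>172))&(hsv[...,1]>120)
v=np.arange(25,235,5);u=[np.argmax(np.convolve(red[r,300:],np.ones(6),"valid")==6)+300 for r in v]
w=ray("wrist",np.c_[u,v],.021,pose);print(np.c_[u,v][::8].tolist(),w[[0,-1]].round(4))
p=cv2.fitLine((w[:,:2]*1000).astype(np.float32),cv2.DIST_HUBER,0,.01,.01).ravel();print("edge heading",np.degrees(np.arctan2(p[1],p[0])),p[2:])
bl=ray("wrist",[[258,5],[306,5],[261,150],[306,150]],.17,pose);print(bl.round(4))
for r in (5,40,80,120,150): print(r,im[r,225:345:6].mean(1).astype(int))
```

```text
[0.5566 0.2741 0.1628] [-1.7999e+02  3.0000e-02  9.3310e+01]
[[340, 25], [374, 65], [357, 105], [332, 145], [331, 185], [330, 225]] [[0.5951 0.424  0.021 ]
 [0.6035 0.2414 0.021 ]]
edge heading 89.5154 [601.56964 311.59695]
[[0.539  0.3932 0.17  ]
 [0.559  0.3944 0.17  ]
 [0.5424 0.3334 0.17  ]
 [0.5635 0.3346 0.17  ]]
5 [210 206 167 231 234 234 223 226 221 221 224 222 222 226 225 235 236 236
 236 236]
40 [210 216 201 197 155 134 222 226 224 222 227 223 225 226 228 235 234 234
 212 133]
80 [101  92  88  84 230 237 228 228 229 226 229 226 228 227 232 234 234 233
 128 118]
120 [231 232 232 231 233 232 229 228 228 226 229 227 228 226 233 232 233 231
  93 129]
150 [234 234 235 231 154 153 222 225 225 226 227 225 227 224 237 238 237 237
  80 100]
```

Request:
{"name": "jog_arm", "arguments": {
  "dp": [
    [0, 0.08, -0.2],
    [0, 0.08, -0.7],
    [0, 0.08, -1.4],
    [0, 0.08, -2.1],
    [0, 0.08, -2.8],
    [0, 0.08, -3.4],
    [0, 0.08, -3.6],
    [0, 0.08, -3.6]
  ],
  "rotation": [
    [0, 0, 0],
    [0, 0, 0],
    [0, 0, 0],
    [0, 0, 0],
    [0, 0, 0],
    [0, 0, 0],
    [0, 0, 0],
    [0, 0, 0]
  ],
  "gripper": [0.9, 0.9, 0.9, 0.9, 0.9, 0.9, 0.9, 0.9]
}}

```text
time_s: 23.85
tcp_pos: [0.5555, 0.278, 0.0172]
tcp_rot: [-3.139, 0.001, 1.63]
contact_force: [0.1, -0.0, -0.7]
opening: 0.0217
finger_force: 30.0
```

Request:
{"name": "jog_arm", "arguments": {
  "dp": [
    [0, 0, -0.05],
    [0, 0, -0.12],
    [0, 0, -0.2],
    [0, 0, -0.25],
    [0, 0, -0.25],
    [0, 0, -0.25],
    [0, 0, -0.25]
  ],
  "rotation": [
    [0, 0, 0],
    [0, 0, 0],
    [0, 0, 0],
    [0, 0, 0],
    [0, 0, 0],
    [0, 0, 0],
    [0, 0, 0]
  ],
  "gripper": [0.9, 0.9, 0.9, 0.9, 0.9, 0.9, 0.9]
}}

```text
time_s: 24.55
tcp_pos: [0.5568, 0.2787, 0.0089]
tcp_rot: [3.141, -0.0, 1.63]
contact_force: [-0.2, -0.9, -1.2]
opening: 0.0217
finger_force: 30.0
```

Request:
{"name": "jog_arm", "arguments": {
  "dp": [
    [0, 0, -0.03],
    [0, 0, -0.06],
    [0, 0, -0.08],
    [0, 0, -0.08],
    [0, 0, -0.08]
  ],
  "rotation": [
    [0, 0, 0],
    [0, 0, 0],
    [0, 0, 0],
    [0, 0, 0],
    [0, 0, 0]
  ],
  "gripper": [0.9, 0.9, 0.9, 0.9, 0.9]
}}

```text
time_s: 25.05
tcp_pos: [0.5567, 0.2787, 0.0058]
tcp_rot: [-3.142, -0.0, 1.63]
contact_force: [-2.4, -0.6, 4.5]
opening: 0.0216
finger_force: 30.0
```

Request:
{"name": "jog_arm", "arguments": {
  "dp": [
    [0, 0, 0],
    [0, 0, 0],
    [0, 0, 0],
    [0, 0, 0]
  ],
  "rotation": [
    [0, 0, 0],
    [0, 0, 0],
    [0, 0, 0],
    [0, 0, 0]
  ],
  "gripper": [0.72, 0.67, 0.63, 0.63]
}}

```text
time_s: 25.45
tcp_pos: [0.5567, 0.2787, 0.0054]
tcp_rot: [-3.142, -0.0, 1.63]
contact_force: [-0.0, 0.5, -0.7]
opening: 0.0337
finger_force: 0.0
```

Request:
{"name": "jog_arm", "arguments": {
  "dp": [
    [0, 0, 0.2],
    [0, 0, 0.7],
    [0, 0, 1.5],
    [0, 0, 2.4],
    [0, 0, 3.3],
    [0, 0, 4.2],
    [0.3, -0.5, 5],
    [0.6, -1.3, 5]
  ],
  "rotation": [
    [0, 0, 0],
    [0, 0, 0],
    [0, 0, 0],
    [0, 0, 0],
    [0, 0, 0],
    [0, 0, 0],
    [0, 0, 0.6],
    [0, 0, 1.5]
  ],
  "gripper": [0.63, 0.63, 0.63, 0.63, 0.63, 0.4, 0.2, 0]
}}

```text
time_s: 26.25
tcp_pos: [0.5834, 0.2309, 0.2122]
tcp_rot: [3.131, -0.003, 1.849]
contact_force: [0.8, 0.2, -0.1]
opening: 0.0535
finger_force: 0.0
```

```bash
python3 look.py w5 .012
python3 - <<'E'
from h import *
im,d=vision.get_image("scene");cv2.imwrite("pics/s5.png",im[:,:,::-1])
E
```

```text
26.25 [0.5834 0.2309 0.2122] [179.38  -0.18 105.92] j7 [-0.45  0.43  0.04  1.65 -0.02  1.05 -0.12]
[327.  97.] 20262 mec [0.44   0.3506 0.058  0.0792] fit  box [0.4   0.721 0.197 0.455]
[244.  13.] 1563 mec [0.5028 0.3784 0.0346 0.084 ] fit  box [0.478 0.528 0.369 0.403]
[280.  91.] 4010 mec [0.5556 0.2761 0.1071 0.027 ] fit  box [0.538 0.571 0.222 0.414]
[246. 273.] 452 mec [0.5654 0.1131 0.0113 0.0457] fit  box [0.555 0.588 0.109 0.126]
[232. 327.] 725 mec [0.5666 0.1029 0.0337 0.1133] fit  box [0.555 0.583 0.087 0.12 ]
```

View pics/w5.png

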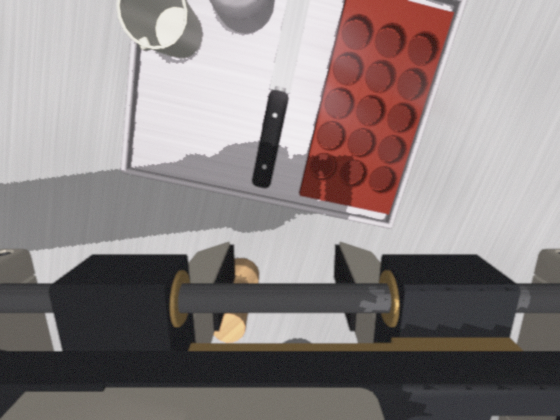

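The wrist view shows the knife flat on the floor, handle (270,140), parallel to the mould and clear of the dredger, beaker and walls. Next is the large cutter.

Request:
{"name": "jog_arm", "arguments": {
  "dp": [
    [0.2, -0.5, 0],
    [0.5, -1.2, 0],
    [0.8, -2, 0],
    [1.1, -2.8, 0],
    [1.4, -3.6, 0],
    [1.7, -4.4, 0],
    [2, -5.1, 0],
    [2.27, -5.71, 0]
  ],
  "rotation": [
    [0, 0, 1],
    [0, 0, 2],
    [0, 0, 3],
    [0, 0, 4],
    [0, 0, 5],
    [0, 0, 6],
    [0, 0, 7],
    [0, 0, 8]
  ],
  "gripper": [0, 0, 0, 0, 0, 0, 0, 0]
}}

```text
time_s: 27.15
tcp_pos: [0.6716, -0.004, 0.2057]
tcp_rot: [-3.141, -0.0, 2.96]
contact_force: [-0.3, -0.2, -0.2]
opening: 0.0918
finger_force: 0.0
```

Request:
{"name": "jog_arm", "arguments": {
  "dp": [
    [0, 0, 0],
    [0, 0, -0.5],
    [0, 0, -1.2],
    [0, 0, -2],
    [0, 0, -2.8],
    [0, 0, -3.5],
    [0, 0, -3.5],
    [0, 0, -3.5]
  ],
  "rotation": [
    [0, 0, 0],
    [0, 0, 0],
    [0, 0, 0],
    [0, 0, 0],
    [0, 0, 0],
    [0, 0, 0],
    [0, 0, 0],
    [0, 0, 0]
  ],
  "gripper": [0, 0, 0, 0, 0, 0, 0, 0]
}}

```text
time_s: 27.95
tcp_pos: [0.6711, -0.001, 0.0656]
tcp_rot: [3.142, -0.001, 2.956]
contact_force: [0.1, 0.7, 0.5]
opening: 0.0917
finger_force: 0.0
```

Request:
{"name": "jog_arm", "arguments": {
  "dp": [
    [0, 0, -0.4],
    [0, 0, -0.9],
    [0, 0, -1.3],
    [0, 0, -1.45],
    [0, 0, -1.45],
    [0, 0, -1.45],
    [0, 0, -1.45],
    [0, 0, -1.45]
  ],
  "rotation": [
    [0, 0, 0],
    [0, 0, 0],
    [0, 0, 0],
    [0, 0, 0],
    [0, 0, 0],
    [0, 0, 0],
    [0, 0, 0],
    [0, 0, 0]
  ],
  "gripper": [0, 0, 0, 0, 0, 0.1, 0.2, 0.25]
}}

```text
time_s: 28.75
tcp_pos: [0.6722, -0.0017, 0.0085]
tcp_rot: [3.141, 0.002, 2.956]
contact_force: [0.0, 0.4, 0.9]
opening: 0.0725
finger_force: 0.0
```

Request:
{"name": "jog_arm", "arguments": {
  "dp": [
    [0, 0, 0],
    [0, 0, 0],
    [0, 0, 0],
    [0, 0, 0],
    [0, 0, 0],
    [0, 0, 0]
  ],
  "rotation": [
    [0, 0, 0],
    [0, 0, 0],
    [0, 0, 0],
    [0, 0, 0],
    [0, 0, 0],
    [0, 0, 0]
  ],
  "gripper": [0.3, 0.35, 0.4, 0.45, 0.45, 0.45]
}}

```text
time_s: 29.35
tcp_pos: [0.6718, -0.0018, 0.008]
tcp_rot: [3.142, 0.001, 2.956]
contact_force: [-1.6, -0.3, 5.3]
opening: 0.0624
finger_force: 30.0
```

Request:
{"name": "jog_arm", "arguments": {
  "dp": [
    [0, 0, 0.2],
    [0, 0, 0.7],
    [0, 0, 1.5],
    [0, 0, 2.4],
    [0, 0, 3.2],
    [-0.1, -0.2, 3.7],
    [-0.3, -0.6, 3.75],
    [-0.6, -1.1, 3.75]
  ],
  "rotation": [
    [0, 0, 0],
    [0, 0, 0],
    [0, 0, 0],
    [0, 0, 0],
    [0, 0, 0],
    [0, 0, -0.3],
    [0, 0, -0.8],
    [0, 0, -1.5]
  ],
  "gripper": [0.5, 0.5, 0.5, 0.5, 0.5, 0.5, 0.5, 0.5]
}}

```text
time_s: 30.15
tcp_pos: [0.6482, -0.0448, 0.159]
tcp_rot: [3.14, 0.002, 2.746]
contact_force: [-0.2, -0.1, -0.7]
opening: 0.0627
finger_force: 30.0
```

Request:
{"name": "jog_arm", "arguments": {
  "dp": [
    [-0.4, -0.75, 0],
    [-0.8, -1.5, 0],
    [-1.2, -2.25, 0],
    [-1.6, -3, 0],
    [-2, -3.75, 0],
    [-2.4, -4.5, 0],
    [-2.8, -5.25, 0],
    [-3.1, -5.8, 0]
  ],
  "rotation": [
    [0, 0, -0.8],
    [0, 0, -1.6],
    [0, 0, -2.4],
    [0, 0, -3.2],
    [0, 0, -4],
    [0, 0, -4.8],
    [0, 0, -5.5],
    [0, 0, -6]
  ],
  "gripper": [0.5, 0.5, 0.5, 0.5, 0.5, 0.5, 0.5, 0.5]
}}

```text
time_s: 30.95
tcp_pos: [0.5218, -0.28, 0.1576]
tcp_rot: [-3.141, 0.0, 1.904]
contact_force: [-0.2, 0.3, -0.0]
opening: 0.0621
finger_force: 30.0
```

Request:
{"name": "jog_arm", "arguments": {
  "dp": [
    [-0.1, -0.15, 0],
    [-0.14, -0.25, 0],
    [-0.14, -0.25, 0],
    [-0.14, -0.25, 0]
  ],
  "rotation": [
    [0, 0, 0],
    [0, 0, 0],
    [0, 0, 0],
    [0, 0, 0]
  ],
  "gripper": [0.5, 0.5, 0.5, 0.5]
}}

```text
time_s: 31.35
tcp_pos: [0.519, -0.2858, 0.1574]
tcp_rot: [3.141, -0.001, 1.913]
contact_force: [0.4, 0.1, -0.7]
opening: 0.0623
finger_force: 30.0
```

```bash
python3 look.py w6 .012
```

```text
31.35 [ 0.519  -0.2858  0.1574] [ 1.7995e+02 -6.0000e-02  1.0959e+02] j7 [ 0.32  0.44  0.18  1.78 -0.1   0.93  0.88]
[421.  22.] 1621 mec [ 0.5706 -0.1033  0.0492  0.0437] fit  box [ 0.547  0.595 -0.127 -0.086]
[532.  75.] 2206 mec [ 0.6789 -0.1159  0.0366  0.0436] fit  box [ 0.661  0.696 -0.134 -0.098]
[378. 192.] 8164 mec [ 0.5746 -0.2956  0.3487  0.0253] fit  box [ 0.415  0.731 -0.382 -0.208]
[343. 328.] 227 mec [ 0.6264 -0.4007  0.0441  0.0245] fit  box [ 0.623  0.639 -0.429 -0.379]
[223. 337.] 293 mec [ 0.5121 -0.4579  0.0487  0.0222] fit  box [ 0.488  0.536 -0.463 -0.455]
```

View pics/w6.png

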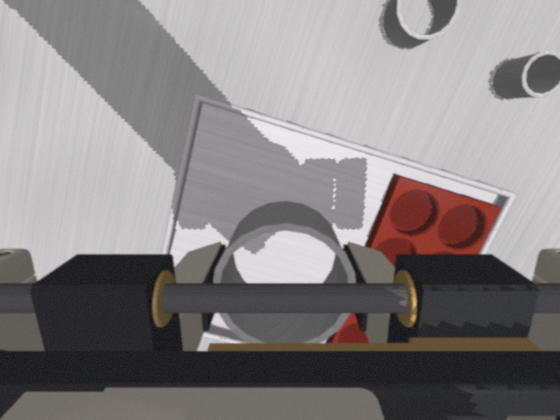

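The wrist view shows the ring held level over the tart tray's bare floor (285,275), clear of the mould on the right, with both small cutters still at the top right.

Request:
{"name": "jog_arm", "arguments": {
  "dp": [
    [0, 0, -0.3],
    [0, 0, -0.9],
    [0, 0, -1.7],
    [0, 0, -2.5],
    [0, 0, -3.1],
    [0, 0, -3.4],
    [0, 0, -3.4],
    [0, 0, -3.4]
  ],
  "rotation": [
    [0, 0, 0],
    [0, 0, 0],
    [0, 0, 0],
    [0, 0, 0],
    [0, 0, 0],
    [0, 0, 0],
    [0, 0, 0],
    [0, 0, 0]
  ],
  "gripper": [0.5, 0.5, 0.5, 0.5, 0.5, 0.5, 0.5, 0.5]
}}

```text
time_s: 32.2
tcp_pos: [0.5184, -0.2878, 0.0219]
tcp_rot: [3.141, 0.0, 1.91]
contact_force: [0.5, 0.1, 0.4]
opening: 0.062
finger_force: 30.0
```

Request:
{"name": "jog_arm", "arguments": {
  "dp": [
    [0, 0, -0.1],
    [0, 0, -0.18],
    [0, 0, -0.24],
    [0, 0, -0.28],
    [0, 0, -0.28],
    [0, 0, -0.28],
    [0, 0, -0.28]
  ],
  "rotation": [
    [0, 0, 0],
    [0, 0, 0],
    [0, 0, 0],
    [0, 0, 0],
    [0, 0, 0],
    [0, 0, 0],
    [0, 0, 0]
  ],
  "gripper": [0.5, 0.5, 0.5, 0.5, 0.5, 0.5, 0.5]
}}

```text
time_s: 32.9
tcp_pos: [0.5181, -0.2878, 0.011]
tcp_rot: [3.141, 0.0, 1.909]
contact_force: [-1.3, 1.6, 6.1]
opening: 0.0622
finger_force: 30.0
```

Request:
{"name": "jog_arm", "arguments": {
  "dp": [
    [0, 0, 0],
    [0, 0, 0],
    [0, 0, 0],
    [0, 0, 0],
    [0, 0, 0],
    [0, 0, 0.2],
    [0, 0, 0.8],
    [0, 0, 1.6]
  ],
  "rotation": [
    [0, 0, 0],
    [0, 0, 0],
    [0, 0, 0],
    [0, 0, 0],
    [0, 0, 0],
    [0, 0, 0],
    [0, 0, 0],
    [0, 0, 0]
  ],
  "gripper": [0.3, 0.2, 0.1, 0, 0, 0, 0, 0]
}}

```text
time_s: 33.7
tcp_pos: [0.5165, -0.2871, 0.0739]
tcp_rot: [-3.139, -0.002, 1.909]
contact_force: [0.8, -0.4, -0.4]
opening: 0.0915
finger_force: 0.0
```

Request:
{"name": "jog_arm", "arguments": {
  "dp": [
    [0, 0.1, 1],
    [0.1, 0.5, 2],
    [0.2, 1.2, 3],
    [0.3, 2.1, 3.7],
    [0.4, 3.1, 3.9],
    [0.5, 4.1, 3.9],
    [0.6, 5.1, 3.9],
    [0.7, 6.1, 3.9]
  ],
  "rotation": [
    [0, 0, 0],
    [0, 0, 0],
    [0, 0, 0],
    [0, 0, 0],
    [0, 0, 0],
    [0, 0, 0],
    [0, 0, 0],
    [0, 0, 0]
  ],
  "gripper": [0, 0, 0, 0, 0, 0, 0, 0]
}}

```text
time_s: 34.5
tcp_pos: [0.5459, -0.0422, 0.2314]
tcp_rot: [3.14, 0.0, 1.909]
contact_force: [0.3, 0.3, -0.3]
opening: 0.0919
finger_force: 0.0
```

Request:
{"name": "jog_arm", "arguments": {
  "dp": [
    [0.15, 1, 0],
    [0.3, 2, 0],
    [0.45, 3, 0],
    [0.52, 3.66, 0],
    [0.52, 3.66, 0],
    [0.52, 3.66, 0],
    [0.52, 3.66, 0]
  ],
  "rotation": [
    [0, 0, 0],
    [0, 0, 0],
    [0, 0, 0],
    [0, 0, 0],
    [0, 0, 0],
    [0, 0, 0],
    [0, 0, 0]
  ],
  "gripper": [0, 0, 0, 0, 0, 0, 0]
}}

```text
time_s: 35.2
tcp_pos: [0.5667, 0.1008, 0.2306]
tcp_rot: [-3.141, 0.001, 1.907]
contact_force: [-0.1, -0.8, -0.0]
opening: 0.0918
finger_force: 0.0
```

```bash
python3 look.py w7 .02
python3 - <<'E'
from h import *
im,d=vision.get_image("top");cv2.imwrite("pics/t7.png",im[:,:,::-1]);P=cloud("top",d)
m=(np.hypot(P[...,0]-.518,P[...,1]+.288)<.05)&(P[...,2]>.03);q=P[m];print("cutter",cv2.minEnclosingCircle(q[:,:2].astype(np.float32)),q[:,2].max())
E
```

```text
35.2 [0.5667 0.1008 0.2306] [-1.7999e+02  6.0000e-02  1.0928e+02] j7 [-0.24  0.33  0.02  1.75 -0.01  1.06  0.12]
[347.  73.] 1641 mec [0.5603 0.2727 0.3376 0.023 ] fit  box [0.406 0.72  0.197 0.348]
[327.  36.] 1534 mec [0.5594 0.2594 0.0748 0.027 ] fit  box [0.546 0.571 0.222 0.297]
[420.  56.] 5984 mec [0.6544 0.2851 0.1534 0.0254] fit  box [0.6   0.71  0.225 0.345]
[284. 188.] 1784 mec [0.5661 0.1032 0.0329 0.1137] fit  box [0.544 0.589 0.087 0.126]
[235. 331.] 824 mec [ 0.5696 -0.1019  0.0502  0.0434] fit  box [ 0.546  0.594 -0.126 -0.077]
cutter ((0.5173171162605286, -0.28557801246643066), 0.032623291015625) 0.050926818487127996
```

View pics/w7.png

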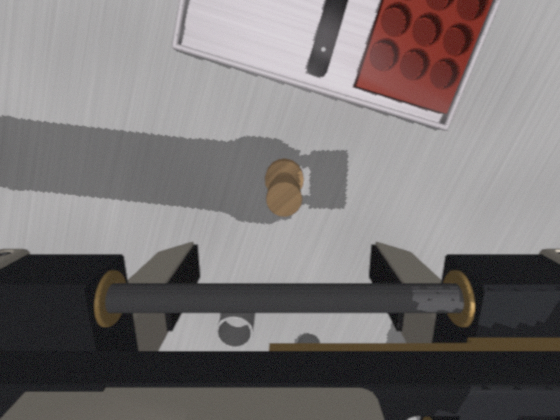

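The wrist view shows the tamper upright between the fingers at (284,190), with the knife undisturbed above it. I'll grip its straight upper end.

Request:
{"name": "jog_arm", "arguments": {
  "dp": [
    [0, 0.02, -0.5],
    [0, 0.02, -1.3],
    [0, 0.02, -2.2],
    [0, 0.02, -3],
    [0, 0.02, -3.6],
    [0, 0.02, -3.86],
    [0, 0.02, -3.86],
    [0, 0.02, -3.86]
  ],
  "rotation": [
    [0, 0, 0],
    [0, 0, 0],
    [0, 0, 0],
    [0, 0, 0],
    [0, 0, 0],
    [0, 0, 0],
    [0, 0, 0],
    [0, 0, 0]
  ],
  "gripper": [0, 0, 0, 0, 0, 0, 0.3, 0.4]
}}

```text
time_s: 36.1
tcp_pos: [0.5676, 0.1031, 0.0769]
tcp_rot: [3.14, 0.0, 1.908]
contact_force: [-0.2, -0.7, -0.7]
opening: 0.0799
finger_force: 0.0
```

Request:
{"name": "jog_arm", "arguments": {
  "dp": [
    [0, 0, 0],
    [0, 0, 0],
    [0, 0, 0],
    [0, 0, 0],
    [0, 0, 0],
    [0, 0, 0],
    [0, 0, 0]
  ],
  "rotation": [
    [0, 0, 0],
    [0, 0, 0],
    [0, 0, 0],
    [0, 0, 0],
    [0, 0, 0],
    [0, 0, 0],
    [0, 0, 0]
  ],
  "gripper": [0.5, 0.55, 0.6, 0.65, 0.7, 0.75, 0.75]
}}

```text
time_s: 36.8
tcp_pos: [0.5666, 0.1035, 0.0759]
tcp_rot: [-3.141, -0.0, 1.909]
contact_force: [-0.5, 0.4, 1.3]
opening: 0.0324
finger_force: 30.0
```

Request:
{"name": "jog_arm", "arguments": {
  "dp": [
    [0, 0, 0.2],
    [0, 0, 0.7],
    [0, 0, 1.4],
    [0, -0.1, 2.1],
    [0, -0.5, 2.5],
    [-0.1, -1.1, 2.5],
    [-0.2, -1.9, 2.5],
    [-0.3, -2.8, 2.5]
  ],
  "rotation": [
    [0, 0, 0],
    [0, 0, 0],
    [0, 0, 0],
    [0, 0, 0],
    [0, 0, 0],
    [0, 0, 0],
    [0, 0, 0],
    [0, 0, 0]
  ],
  "gripper": [0.8, 0.8, 0.8, 0.8, 0.8, 0.8, 0.8, 0.8]
}}

```text
time_s: 37.6
tcp_pos: [0.5545, -0.0085, 0.1766]
tcp_rot: [3.141, -0.0, 1.911]
contact_force: [-0.8, -0.5, -0.5]
opening: 0.0322
finger_force: 30.0
```

Request:
{"name": "jog_arm", "arguments": {
  "dp": [
    [-0.1, -1, 0],
    [-0.2, -2, 0],
    [-0.3, -3, 0],
    [-0.4, -4, 0],
    [-0.5, -5, 0],
    [-0.6, -6, 0],
    [-0.7, -7, 0],
    [-0.75, -7.9, 0]
  ],
  "rotation": [
    [0, 0, 0],
    [0, 0, 0],
    [0, 0, 0],
    [0, 0, 0],
    [0, 0, 0],
    [0, 0, 0],
    [0, 0, 0],
    [0, 0, 0]
  ],
  "gripper": [0.8, 0.8, 0.8, 0.8, 0.8, 0.8, 0.8, 0.8]
}}

```text
time_s: 38.4
tcp_pos: [0.5238, -0.3267, 0.1764]
tcp_rot: [-3.141, 0.0, 1.908]
contact_force: [0.6, -0.1, -1.3]
opening: 0.0322
finger_force: 30.0
```

Request:
{"name": "jog_arm", "arguments": {
  "dp": [
    [-0.02, -0.7, 0],
    [-0.04, -1.2, 0],
    [-0.04, -1.5, 0],
    [-0.04, -1.59, 0],
    [-0.04, -1.59, 0],
    [-0.04, -1.59, 0],
    [-0.04, -1.59, 0],
    [-0.04, -1.59, 0]
  ],
  "rotation": [
    [0, 0, 0],
    [0, 0, 0],
    [0, 0, 0],
    [0, 0, 0],
    [0, 0, 0],
    [0, 0, 0],
    [0, 0, 0],
    [0, 0, 0]
  ],
  "gripper": [0.8, 0.8, 0.8, 0.8, 0.8, 0.8, 0.8, 0.8]
}}

```text
time_s: 39.2
tcp_pos: [0.5236, -0.387, 0.1761]
tcp_rot: [3.141, -0.0, 1.911]
contact_force: [-0.1, -0.0, -1.3]
opening: 0.0323
finger_force: 30.0
```

Request:
{"name": "jog_arm", "arguments": {
  "dp": [
    [0, 0, -0.3],
    [0, 0, -0.8],
    [0, 0, -1.4],
    [0, 0, -1.9],
    [0, 0, -2.1],
    [0, 0, -2.2],
    [0, 0, -2.2],
    [0, 0, -2.2]
  ],
  "rotation": [
    [0, 0, 0],
    [0, 0, 0],
    [0, 0, 0],
    [0, 0, 0],
    [0, 0, 0],
    [0, 0, 0],
    [0, 0, 0],
    [0, 0, 0]
  ],
  "gripper": [0.8, 0.8, 0.8, 0.8, 0.8, 0.8, 0.8, 0.8]
}}

```text
time_s: 40.0
tcp_pos: [0.5237, -0.3886, 0.0889]
tcp_rot: [3.141, 0.001, 1.909]
contact_force: [0.2, -0.5, -0.4]
opening: 0.0323
finger_force: 30.0
```

Floor contact should come at TCP z of about 0.079.

Request:
{"name": "jog_arm", "arguments": {
  "dp": [
    [0, 0, -0.08],
    [0, 0, -0.15],
    [0, 0, -0.21],
    [0, 0, -0.25],
    [0, 0, -0.26],
    [0, 0, -0.26],
    [0, 0, -0.26]
  ],
  "rotation": [
    [0, 0, 0],
    [0, 0, 0],
    [0, 0, 0],
    [0, 0, 0],
    [0, 0, 0],
    [0, 0, 0],
    [0, 0, 0]
  ],
  "gripper": [0.8, 0.8, 0.8, 0.8, 0.8, 0.8, 0.8]
}}

```text
time_s: 40.7
tcp_pos: [0.5233, -0.3886, 0.0789]
tcp_rot: [3.141, 0.001, 1.909]
contact_force: [-2.1, 1.3, 6.9]
opening: 0.0322
finger_force: 30.0
```

Request:
{"name": "jog_arm", "arguments": {
  "dp": [
    [0, 0, 0],
    [0, 0, 0],
    [0, 0, 0],
    [0, 0, 0],
    [0, 0, 0],
    [0, 0, 0],
    [0, 0, 0],
    [0, 0, 0]
  ],
  "rotation": [
    [0, 0, 0],
    [0, 0, 0],
    [0, 0, 0],
    [0, 0, 0],
    [0, 0, 0],
    [0, 0, 0],
    [0, 0, 0],
    [0, 0, 0]
  ],
  "gripper": [0.63, 0.58, 0.5, 0.4, 0.3, 0.2, 0.1, 0]
}}

```text
time_s: 41.5
tcp_pos: [0.5231, -0.3881, 0.0775]
tcp_rot: [-3.142, -0.0, 1.909]
contact_force: [0.6, -0.4, -1.1]
opening: 0.0814
finger_force: 0.0
```

Request:
{"name": "jog_arm", "arguments": {
  "dp": [
    [0, 0, 0.2],
    [0, 0, 0.7],
    [0, 0, 1.5],
    [0, 0, 2.4],
    [0, 0, 3.3],
    [-0.4, 0.6, 4],
    [-1, 1.3, 4.5],
    [-1.6, 2, 4.5]
  ],
  "rotation": [
    [0, 0, 0],
    [0, 0, 0],
    [0, 0, 0],
    [0, 0, 0],
    [0, 0, 0],
    [0, 0, 0],
    [0, 0, 0],
    [0, 0, 0]
  ],
  "gripper": [0, 0, 0, 0, 0, 0, 0, 0]
}}

```text
time_s: 42.3
tcp_pos: [0.4602, -0.3087, 0.2616]
tcp_rot: [3.137, 0.005, 1.909]
contact_force: [0.3, 0.7, 0.5]
opening: 0.0918
finger_force: 0.0
```

Request:
{"name": "jog_arm", "arguments": {
  "dp": [
    [0, 1, 0.2],
    [0, 2, 0.4],
    [0, 3, 0.5],
    [0, 4, 0.5],
    [0, 5, 0.5],
    [0, 5.5, 0.5],
    [0, 5.5, 0.5],
    [0, 5.5, 0.5]
  ],
  "rotation": [
    [0, 0, 0],
    [0, 0, 0],
    [0, 0, 0],
    [0, 0, 0],
    [0, 0, 0],
    [0, 0, 0],
    [0, 0, 0],
    [0, 0, 0]
  ],
  "gripper": [0, 0, 0, 0, 0, 0, 0, 0]
}}

```text
time_s: 43.1
tcp_pos: [0.4592, -0.0886, 0.2782]
tcp_rot: [3.141, 0.001, 1.91]
contact_force: [0.4, -0.8, -0.6]
opening: 0.0918
finger_force: 0.0
```

Run:
```python
from h import *
o=bot.get_obs();print(o["time_s"],o["tcp_pos"])
for n in("top","scene"):
    im,d=vision.get_image(n);P=cloud(n,d);cv2.imwrite(f"pics/{n}8.png",im[:,:,::-1])
    for k,c in dict(beaker=(.439,.351),dredger=(.497,.398),cutter=(.518,-.287),tamper=(.523,-.388),medium=(.57,-.102),small=(.679,-.1155)).items():
        q=P[(np.hypot(P[...,0]-c[0],P[...,1]-c[1])<.045)&(P[...,2]>.028)]
        t=q[q[:,2]>q[:,2].max()-.008];print(n,k,np.round(cv2.minEnclosingCircle(t[:,:2].astype(np.float32))[0],4),q[:,2].max().round(3))
```

```text
43.1 [ 0.45917114 -0.08855618  0.27816363]
top beaker [0.4378 0.3522] 0.081
top dredger [0.4961 0.3959] 0.094
top cutter [ 0.5162 -0.2852] 0.051
top tamper [ 0.5207 -0.3872] 0.118
top medium [ 0.5457 -0.0804] 0.391
top small [ 0.6768 -0.1146] 0.049
scene beaker [0.4404 0.3504] 0.078
scene dredger [0.5007 0.3967] 0.091
scene cutter [ 0.5204 -0.289 ] 0.048
scene tamper [ 0.5244 -0.3895] 0.117
scene medium [ 0.5427 -0.0804] 0.389
scene small [ 0.6801 -0.1163] 0.043
```

View pics/scene8.png

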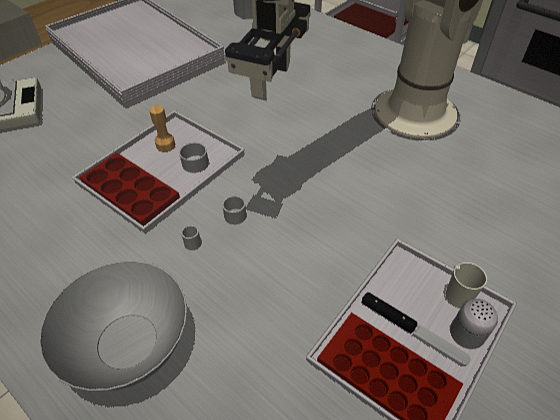

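View pics/top8.png

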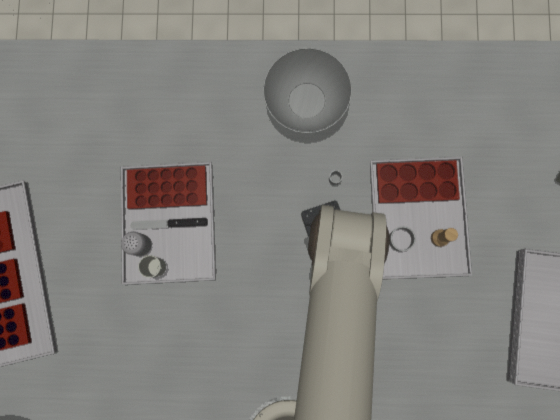

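Both views show every piece in place. In the jelly tray, the beaker (152,267), dredger (133,243) and knife (170,223) are upright or flat on the floor. In the tart tray, the cutter (401,239) and tamper (445,237) stand clear of each other. The two small cutters are where they were, and the arm touches nothing.

```bash
python3 -c "
from cell import sign_off;print(sign_off())"
```

```text
the job is handed in; nothing more can be done
None
```

Both kits are made up as asked and handed in at about 43 s of the 115 s: the beaker, dredger and knife are in the jelly tray, the large cutter and tamper are in the tart tray, and the two smaller cutters are where they were.

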